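# Gauge a notched batten and hold the sprung gauge on the notch

## Robot

A 6-joint arm with a two-finger parallel gripper is mounted at the origin on the work surface. World frame = base frame: x ahead of the robot, y to its left, z up, the work surface at z = 0. Lengths are in mm, angles in rad, forces in N, time in s.
With the tool pointing down it reaches from about 275 to 850 mm from the base axis. Payload 19 kg.
Tool frame: the origin (TCP) lies midway between the tips of the shut fingers; the grasp point (between the pads) lies 19 mm behind it (bot.pinch_z is the z of the grasp point in the tool frame, in mm); z points along the fingers, y is the line along which they close (so a half turn about z gives the same grasp; the last joint's range is limited). The gripper opens to 85 mm and grips with 20 to 120 N. Pads are 22 mm wide; open, the fingers measure 114 mm over their backs; the gripper's body (76 mm by 85 mm) begins 54 mm behind the grasp point. The pads swing forward as they close: fully open they stand 13 mm farther back than shut.
Start: joints at [1.183, 0.15, 1.437, -0, 1.554, -0.134], TCP at [144.379, 556.547, 231.267] pointing down, gripper open.
Joint ranges: [-2.8, 2.8], [-0.68, 2.1], [0.12, 2.68], [-1.39, 4.53], [0.16, 2.79], [-2.81, 2.81]. Speed limits (rad/s): [1.89, 1.89, 2.22, 3.01, 3.01, 3.01].

## Interface

Orientations are given as a unit quaternion [w, x, y, z].
In Python, from bench import observe, cams, workorder, bot gives the robot as it stands.
- The arm moves only by the shell command python3 -m creep 'ROWS' [FORCE]. ROWS is JSON, a list of rows, each a list of 7 numbers: the shift along the tool's x, y, z in cm, then the turn, a rotation vector about the tool's x, y, z in degrees, then the gripper's target within -1 to 1 (fully open at 1, half-way at 0, shut at -1). In form: [[dx, dy, dz, wx, wy, wz, hand], ...]. A call has 1 to 8 rows; each row shifts and turns the commanded pose from where the row before left it, along the tool's axes as they then stand; what a row does not reach is not made up. A row lasts 1/10 s, in which the tool goes at most 50 mm and 8.59 degrees, less where a joint would pass 70% of its speed; a pose out of reach is approached as far as the arm can. A call is refused whole if a number of a shift passes 5 or a number of a turn 8.59, either way. A call with a gripper value outside its range is refused whole. The fingers move at their own pace and stop on an object; FORCE is the grip in N (left out, the last holds). Time passes only in rows, so rows that do not move let the fingers close. It gives the time, the measured TCP pose, the force, the opening and the grip force at its end, in the units of the state.
- observe(): the state, without advancing time (a new reading comes with each control period).
- cams.get_image(name): name is "side" or "top" or "wrist"; returns a dict with "color" (480x640x3 uint8, red, green, blue), "depth" (480x640 float32, mm along the optical axis (not along the pixel's ray), 0 where there is no reading), "camera_matrix" (3x3 intrinsics, pixels), "distortion" ([k1, k2, p1, p2, k3] as OpenCV has them; the pictures are not rectified), "cam_to_world" (4x4, takes a point from camera to world coordinates). Camera axes: x right, y up, looking along -z (the intrinsics and any distortion apply to the point x, -y, -z); pixel columns grow to the right and rows downward; lengths in mm; the calibration is good to about 2 mm. A picture is of the moment at which its call begins.
- workorder.job_done(): hands the job in; it is judged then, once.
The state is a dict: "t": time; "q": joint angles; "qd": joint speeds; "joint_torque": joint torques, N m; "position": TCP position; "orientation": TCP orientation; "force": force on the tool from outside, world axes, zero at the start; "torque": the same for the moment, N m; "finger_gap": finger opening in mm; "grip_force": force on a finger pad.
Only numpy, scipy, OpenCV 4.12 (cv2) and the standard library are available. Lean on these libraries where they do the work, as an engineer would, in place of code of your own. Each camera call takes 0.05 s, during which the arm holds its last target. There are 200 camera calls.

## Task

Lay the batten with the saw notch flat between the cleats of the batten rest, one end up against the end stop, and let go of it. Then pull the sprung gauge slide out by its handle until its pointer stands over the notch, and finish the job still holding it there, for the next worker to read. Never let the slide snap back, and leave the other things on the bench where they are.

Things in the scene. Friction and masses are not known exactly. Their poses are not given: they have to be found in the camera images.
- kerf (a point): Centre of the notched batten: pale pine bar 200 long (its y) x 40 wide (x) x 30 mm high, 0.12 kg, lying on the bench. A dark saw notch 6 mm wide, 10 mm deep crosses its top half-way along, right above this point, which is 15 mm above its underside. Ends alike: either may go to the stop. A plain batten like it lies elsewhere; the two may swap sides.
- rest: Batten rest, fixed: board 90 (x) x 250 (y) x 8 mm; origin under its centre, on the bench. Cleats (tops 22 mm above bench, 30 mm long) at y = -75 and +85 mm leave a lane 52 mm wide at x = 0, sides open between them. End stop at the -y end: 72 mm wide block, top at 32 mm, its face at y = -100 mm. Batten home: centre at y = 0, 23 mm above bench.
- gauge: Sprung gauge, fixed beside the rest on the robot's side (-x), parallel to it, shifted along it by a varying amount: aluminium rail 44 mm wide, 292 mm long along y (y = -77 to +215 mm), black spring case 40 mm high at its -y end. Origin on the bench under the handle at rest. The slide pulls out along +y.
- handle (a point): Middle of the slide's handle, 60 mm above the bench: upright black paddle 18 mm thick along y, 30 mm wide along x, from 31 to 84 mm above the bench, on an aluminium carriage 40 x 44 mm. Axes as the gauge's.
- pointer (a point): Tip of the slide's steel pointer: a level arm, underside 43.5 mm above the bench, reaching 87 mm in +x from the carriage's middle, at the handle's y. It passes 5 mm over the top of a batten lying in the rest. With the slide at rest it stands beyond the end stop, clear of a batten being laid.
- slide (a joint): How far the slide is pulled out along the gauge's +y, in m: 0 at rest, 0.19 at the most. A spring draws it back: 4 N at rest, rising by 60 N/m (11 to 14 N at the notch).
- plain_batten: Bystander: the other batten, same size, without a notch. Origin at its underside.
- sanding_block: Bystander: cork sanding block 55 x 95 x 35 mm. Origin at its underside.
- glue: Bystander: white glue bottle, 52 mm across, 150 mm tall. Origin at its underside.
- jar: Bystander: glass jar with steel lid, 64 mm across, 75 mm tall. Origin at its underside.
- hammer: Bystander: hammer 280 mm long, lying. Origin at its underside.
- screwdriver: Bystander: screwdriver 200 mm long, lying. Origin at its underside.
- tin: Bystander: tin with a painted band, 72 mm across, 90 mm tall. Origin at its underside.
Mind the look-alikes: they are no part of the job. What is shaped like the part that bears kerf but green is not meant.

How it is judged:
By the outcome, as a careful person would: the job done as asked, in the order asked, and still so for the second after the job is handed in, while the arm keeps its last pose, push and grip.
It also fails if it takes over 54 s, if anything falls off the work surface, if the arm or the gripper's body presses on something with over 40 N, if the wrist force passes 120 N, or if a joint passes its speed limit or range.

## Working session

There is one attempt and no reset: what is moved stays moved. The work goes in short steps, Python scripts to look and compute and a shell command to move; the robot and the scene stay as the last step left them, time stands still between calls to the robot, and variables do not carry over. Pictures are saved under pics/ and viewed, at most 10 in all, crops included, and the job is handed in when it is done.

```bash
ls; mkdir -p pics; python3 - <<'E'
from bench import observe,cams,bot
import cv2,numpy as np
s=observe();print(s['t'],s['position'],s['orientation'],bot.pinch_z,s['finger_gap'])
for n in("top","side"):
    im=cams.get_image(n);np.savez(f"{n}0.npz",**im)
    cv2.imwrite(f"pics/{n}0.png",im["color"][:,:,::-1]);print(n,im["camera_matrix"].tolist(),im["distortion"],im["cam_to_world"].round(3).tolist())
E
```

```text
pics
0.0 [144.30426748 556.34968629 230.69327059] [-1.36609001e-04  1.26554784e-01  9.91959442e-01 -5.77892964e-04] -18.700000000000003 85.47872556777108
top [[578.7019942748619, 0.0, 317.45122095141625], [0.0, 578.7019942748619, 231.18357189414078], [0.0, 0.0, 1.0]] [-0.1825222  0.         0.         0.         0.       ] [[0.014, 0.988, -0.154, 357.756], [-1.0, 0.014, -0.003, 6.314], [-0.001, 0.154, 0.988, 1202.939], [0.0, 0.0, 0.0, 1.0]]
side [[435.78038779759373, 0.0, 323.1841640898042], [0.0, 435.78038779759373, 243.99148642757143], [0.0, 0.0, 1.0]] [-0.00440398  0.          0.          0.          0.        ] [[0.942, 0.201, -0.268, 247.84], [-0.335, 0.572, -0.748, -838.897], [0.003, 0.795, 0.607, 734.334], [0.0, 0.0, 0.0, 1.0]]
```

View pics/top0.png

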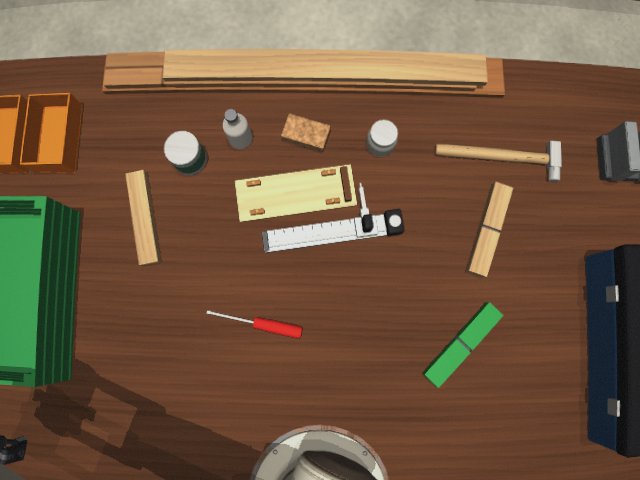

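View pics/side0.png

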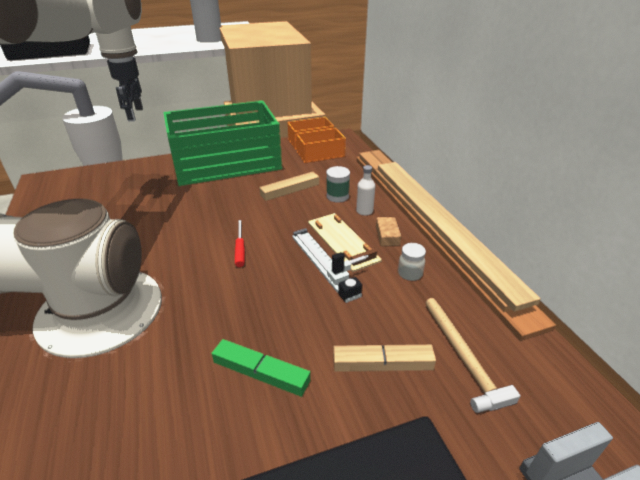

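The top view shows the candidates: the pine bar with a dark notch at (491,229), the plain pine bar at (142,218) and the green notched bar at (463,345). I choose (491,229). The rest is at (296,193) with its stop at (346,184). The gauge paddle is at (367,222), with its spring case at (394,222). The side view agrees, with the notched bar at (384,357).

```bash
cat > h.py <<'E'
import numpy as np,cv2
def ray(im,px,z):
    px=np.atleast_2d(np.array(px,float))
    n=cv2.undistortPoints(px[:,None],im["camera_matrix"],im["distortion"])[:,0]
    T=im["cam_to_world"];d=np.c_[n[:,0],-n[:,1],-np.ones(len(n))]@T[:3,:3].T
    return T[:3,3]+d*((z-T[2,3])/d[:,2])[:,None]
def proj(im,P):
    T=im["cam_to_world"];c=(np.atleast_2d(P)-T[:3,3])@T[:3,:3]
    return cv2.projectPoints((c*[1,-1,-1])[:,None],np.zeros(3),np.zeros(3),im["camera_matrix"],im["distortion"])[0][:,0]
def rect(im,mask,z):
    cs,_=cv2.findContours(mask.astype(np.uint8),cv2.RETR_EXTERNAL,cv2.CHAIN_APPROX_NONE)
    c=max(cs,key=cv2.contourArea)[:,0]
    P=ray(im,c,z)[:,:2].astype(np.float32)
    return cv2.minAreaRect(P),cv2.boxPoints(cv2.minAreaRect(P))
E
python3 - <<'E'
from h import *
im=dict(np.load("top0.npz"));hsv=cv2.cvtColor(im["color"],cv2.COLOR_RGB2HSV)
for p in [(485,250),(250,195),(500,200),(142,218),(300,232),(367,222),(482,262)]: print(p,hsv[p[1],p[0]])
def roi(m,x0,y0,x1,y1):
    r=np.zeros_like(m);r[y0:y1,x0:x1]=m[y0:y1,x0:x1];return r
H,S,V=hsv[...,0].astype(int),hsv[...,1],hsv[...,2]
k=np.ones((7,7),np.uint8)
pale=((V>150)&(H>8)&(H<40)).astype(np.uint8)
for nm,r,z in(("kerf",(455,170,525,285),30),("rest",(225,155,362,228),8),("plain",(115,160,170,275),30)):
    m=cv2.morphologyEx(roi(pale,*r),cv2.MORPH_CLOSE,k);R,B=rect(im,m,z);print(nm,R,B.round(0).tolist())
dark=(V<45).astype(np.uint8)
for r in((355,205,380,235),(382,205,410,240)):
    m=roi(dark,*r);ys,xs=np.nonzero(m);print("dark",r,len(xs),xs.min(),xs.max(),ys.min(),ys.max(),xs.mean(),ys.mean())
m=roi(((S<60)&(V>120)).astype(np.uint8),255,205,385,255);R,B=rect(im,m,15);print("rail",R,B.round().tolist())
a=cv2.resize(im["color"][140:270,225:415],None,fx=4,fy=4)
b=cv2.resize(im["color"][175:285,455:525],None,fx=4,fy=4);b=np.pad(b,((0,80),(0,0),(0,0)))[:520]
cv2.imwrite("pics/c1.png",cv2.resize(np.hstack([a,b])[:,:,::-1],(800,400)))
E
```

```text
(485, 250) [ 19 103 222]
(250, 195) [ 31  69 226]
(500, 200) [ 19 106 221]
(142, 218) [ 18 108 221]
(300, 232) [ 50   3 227]
(367, 222) [165  10  53]
(482, 262) [ 18 109 218]
kerf ((552.508544921875, -353.0729064941406), (40.84638595581055, 200.72962951660156), 71.23165893554688) [[451.0, -340.0], [641.0, -405.0], [654.0, -366.0], [464.0, -301.0]]
rest ((627.3438720703125, 51.14030456542969), (103.86021423339844, 267.2138671875), 5.640299320220947) [[563.0, 179.0], [589.0, -87.0], [692.0, -77.0], [666.0, 189.0]]
plain ((567.1119384765625, 381.1109619140625), (200.47305297851562, 40.82373046875), 12.67346477508545) [[465.0, 379.0], [474.0, 339.0], [669.0, 383.0], [660.0, 423.0]]
dark (355, 205, 380, 235) 96 362 371 215 231 366.0208333333333 223.67708333333334
dark (382, 205, 410, 240) 157 384 403 209 235 392.0191082802548 223.40127388535032
rail ((551.5855712890625, -3.816925048828125), (69.25135803222656, 252.47628784179688), 9.370733261108398) [[497.0, 115.0], [538.0, -134.0], [606.0, -123.0], [565.0, 126.0]]
```

View pics/c1.png

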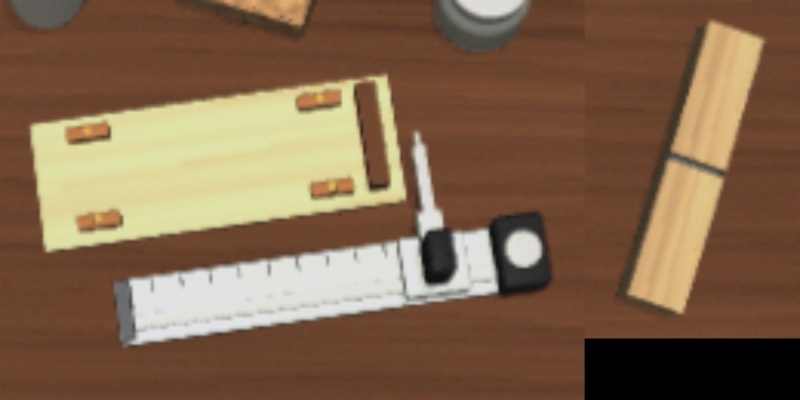

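The crop confirms a dark notch across the middle of the pine bar. The stop is at the right end of the rest and the paddle sits beyond it.

```bash
cat >> h.py <<'E'
from scipy.spatial.transform import Rotation as Ro
def to(s,xyz,yaw):
    "tool-axes shift in cm and tool z turn in deg to reach TCP xyz, tool y axis at world yaw (mod 180), levelled"
    q=s['orientation'];R=Ro.from_quat([q[1],q[2],q[3],q[0]])
    y=np.array([np.cos(yaw),np.sin(yaw),0.]);y0=R.as_matrix()[:,1]
    if y@y0<0:y=-y
    z=np.array([0,0,-1.]);G=Ro.from_matrix(np.c_[np.cross(y,z),y,z])
    d=R.inv().apply(np.array(xyz)-s['position'])/10
    return d.round(2),(R.inv()*G).as_rotvec(degrees=True).round(2)
E
python3 - <<'E'
from h import *
from bench import observe
im=dict(np.load("top0.npz"));hsv=cv2.cvtColor(im["color"],cv2.COLOR_RGB2HSV)
H,S,V=hsv[...,0].astype(int),hsv[...,1],hsv[...,2]
m=((H>24)&(H<40)&(S>45)&(V>140)).astype(np.uint8);m[:155]=0;m[228:]=0;m[:,:225]=0;m[:,365:]=0
m=cv2.morphologyEx(m,cv2.MORPH_OPEN,np.ones((3,3)))
R,B=rect(im,m,8);print(R,B.round(1).tolist())
v=B[np.argsort(-B[:,1])];a=(v[:2].mean(0)-v[2:].mean(0));print("rest y yaw",np.degrees(np.arctan2(a[1],a[0])))
print(ray(im,[366,218],84),ray(im,[361.5,183],46))
print(to(observe(),(552.5,-353,230),np.radians(71.1)))
E
```

```text
((624.7960815429688, 66.59048461914062), (88.9205322265625, 232.3645782470703), 8.945531845092773) [[562.7999877929688, 174.39999389648438], [598.9000244140625, -55.099998474121094], [686.7999877929688, -41.29999923706055], [650.5999755859375, 188.3000030517578]]
rest y yaw 98.94552
[[559.71643562 -85.59167052  84.        ]] [[639.5195208 -79.4620841  46.       ]]
(array([-62.34, -77.77,   0.15]), array([-0.06, -0.01,  4.36]))
```

```bash
python3 -m creep '[[-2.6,-3.24,0,0,0,0,1],[-2.6,-3.24,0,0,0,0,1],[-2.6,-3.24,0,0,0,0,1],[-2.6,-3.24,0,0,0,0,1],[-2.6,-3.24,0,0,0,0,1],[-2.6,-3.24,0,0,0,0,1],[-2.6,-3.24,0,0,0,0,1],[-2.6,-3.24,0,0,0,0,1]]' && python3 -m creep '[[-2.6,-3.24,0,0,0,0,1],[-2.6,-3.24,0,0,0,0,1],[-2.6,-3.24,0,0,0,0,1],[-2.6,-3.24,0,0,0,0,1],[-2.6,-3.24,0,0,0,0,1],[-2.6,-3.24,0,0,0,0,1],[-2.6,-3.24,0,0,0,0,1],[-2.6,-3.24,0,0,0,4.36,1]]' && python3 -m creep '[[-2.6,-3.24,0,0,0,0,1],[-2.6,-3.24,0,0,0,0,1],[-2.6,-3.24,0,0,0,0,1],[-2.6,-3.24,0,0,0,0,1],[-2.6,-3.24,0,0,0,0,1],[-2.6,-3.24,0,0,0,0,1],[-2.6,-3.24,0,0,0,0,1],[0,0,0,0,0,0,1]]'
python3 - <<'E'
from h import *
from bench import observe
print(to(observe(),(552.5,-353,180),np.radians(71.1)))
E
```

```text
t: 0.9
position: [280.7, 251.9, 231.2]
orientation: [0.0, 0.126, 0.992, -0.0]
force: [0.2, 0.4, -0.3]
finger_gap: 85.4
grip_force: 0.0
t: 1.7
position: [417.1, -51.5, 231.2]
orientation: [0.0, 0.164, 0.986, -0.0]
force: [1.0, 0.4, -0.5]
finger_gap: 85.6
grip_force: 0.0
t: 2.5
position: [516.0, -327.0, 229.5]
orientation: [-0.001, 0.166, 0.986, 0.0]
force: [1.0, 0.4, 0.1]
finger_gap: 85.2
grip_force: 0.0
(array([-4.31, -1.26,  4.94]), array([-0.  , -0.11, -0.16]))
```

```bash
python3 -m creep '[[-2.15,-0.63,2,0,0,0,1],[-2.15,-0.63,2.9,0,0,0,1],[0,0,0,0,0,0,1],[0,0,0,0,0,0,1]]'
python3 - <<'E'
from h import *
from bench import observe,cams
s=observe();im=cams.get_image("wrist");np.savez("w1.npz",**im)
cv2.imwrite("pics/w1.png",im["color"][:,:,::-1]);print(s['position'],proj(im,[[552.5,-353,30],[s['position'][0],s['position'][1],30]]))
hsv=cv2.cvtColor(im["color"],cv2.COLOR_RGB2HSV);H,S,V=hsv[...,0],hsv[...,1],hsv[...,2]
m=((H>10)&(H<28)&(S>60)&(S<150)&(V>150)).astype(np.uint8);m=cv2.morphologyEx(m,cv2.MORPH_CLOSE,np.ones((21,21)))
print(rect(im,m,30))
E
```

```text
t: 2.9
position: [551.9, -348.6, 181.7]
orientation: [-0.001, 0.164, 0.986, 0.0]
force: [-0.1, -0.8, 0.7]
finger_gap: 85.5
grip_force: 0.0
[ 551.9205408  -348.60195392  181.68665088] [[313.10918823 223.82230831]
 [318.6550505  221.14429767]]
(((571.8567504882812, -361.50146484375), (488.45428466796875, 328.890380859375), 71.32371520996094), array([[ 337.86414, -540.20953],
       [ 649.43604, -645.5271 ],
       [ 805.84937, -182.7934 ],
       [ 494.27747,  -77.47583]], dtype=float32))
```

View pics/w1.png

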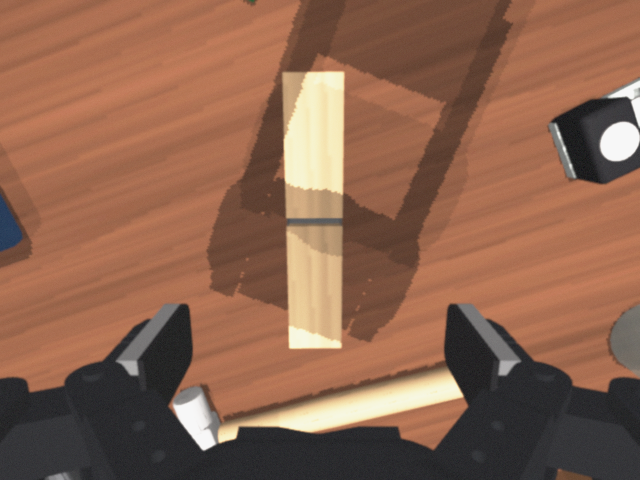

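The wrist view shows the notch at (315,221) and the bar spanning columns 283 to 344, within about 2 mm of the prediction. The hammer is at (350,400), well clear.

```bash
python3 - <<'E'
from h import *
from bench import observe
im=dict(np.load("w1.npz"));n=ray(im,[[315,221],[314,72],[315.5,348]],30);print(n)
a=n[2]-n[1];print(np.degrees(np.arctan2(a[1],a[0])))
print(to(observe(),(n[0][0],n[0][1],5),np.radians(71.1)))
E
```

```text
[[ 550.97568781 -351.04363585   30.        ]
 [ 456.64220558 -319.35763967   30.        ]
 [ 646.92596275 -383.55339547   30.        ]]
-18.642777265163236
(array([ 0.03, -0.25, 17.8 ]), array([-0.01,  0.  ,  0.01]))
```

```bash
python3 -m creep '[[0,-0.25,3,0,0,0,1],[0,0,4,0,0,0,1],[0,0,4,0,0,0,1],[0,0,3,0,0,0,1],[0,0,2,0,0,0,1],[0,0,1.7,0,0,0,1],[0,0,0,0,0,0,1],[0,0,0,0,0,0,1]]' 50
python3 -m creep '[[0,0,0,0,0,0,-1],[0,0,0,0,0,0,-1],[0,0,0,0,0,0,-1],[0,0,0,0,0,0,-1],[0,0,0,0,0,0,-1],[0,0,0,0,0,0,-1],[0,0,0,0,0,0,-1],[0,0,0,0,0,0,-1]]' 50
```

```text
t: 3.75
position: [551.7, -351.6, 7.1]
orientation: [0.001, 0.164, 0.986, -0.0]
force: [0.3, -0.7, 0.6]
finger_gap: 85.5
grip_force: 0.0
t: 4.55
position: [551.7, -351.7, 6.3]
orientation: [0.0, 0.164, 0.986, -0.0]
force: [-1.4, 1.8, 6.8]
finger_gap: 39.3
grip_force: 51.3
```

```bash
python3 -m creep '[[0,0,-2,0,0,0,-1],[0,0,-4,0,0,0,-1],[0,0,-4,0,0,0,-1],[0,0,-4,0,0,0,-1],[0,0,-3.5,0,0,0,-1],[0,0,0,0,0,7.5,-1],[0,0,0,0,0,7.5,-1],[0,0,0,0,0,7.5,-1]]'
python3 -m creep '[[0,0,0,0,0,7.5,-1],[0,0,0,0,0,7.5,-1],[0,0,0,0,0,7.5,-1],[0,0,0,0,0,7.5,-1],[0,0,0,0,0,7.5,-1],[0,0,0,0,0,2.2,-1],[0,0,0,0,0,0,-1],[0,0,0,0,0,0,-1]]'
python3 - <<'E'
from h import *
from bench import observe
print(to(observe(),(626,58,180),np.radians(8.95)))
E
```

```text
t: 5.35
position: [551.4, -351.4, 180.8]
orientation: [0.0, 0.356, 0.934, -0.0]
force: [-0.4, -0.4, -0.8]
finger_gap: 38.9
grip_force: 50.7
t: 6.15
position: [551.4, -351.4, 180.4]
orientation: [0.0, 0.65, 0.76, -0.0]
force: [0.5, 1.0, -0.5]
finger_gap: 39.1
grip_force: 50.7
(array([3.927e+01, 1.377e+01, 3.000e-02]), array([-0.  ,  0.  ,  0.04]))
```

```bash
python3 -m creep '[[4,1.4,0,0,0,0,-1],[4,1.4,0,0,0,0,-1],[4,1.4,0,0,0,0,-1],[4,1.4,0,0,0,0,-1],[4,1.4,0,0,0,0,-1],[4,1.4,0,0,0,0,-1],[4,1.4,0,0,0,0,-1],[4,1.4,0,0,0,0,-1]]'
python3 -m creep '[[4,1.4,0,0,0,0,-1],[3.2,1.17,0,0,0,0,-1],[0,0,0,0,0,0,-1],[0,0,0,0,0,0,-1]]'
python3 - <<'E'
from h import *
from bench import observe,cams
u=np.array([np.cos(np.radians(98.95)),np.sin(np.radians(98.95))])
c=np.array([626.2,57.9])+u*6
s=observe();print(s['q'].round(2));print(to(s,(*c,18),np.radians(8.95)))
im=cams.get_image("wrist");np.savez("w2.npz",**im);cv2.imwrite("pics/w2.png",im["color"][:,:,::-1])
im=cams.get_image("side");cv2.imwrite("pics/s2.png",im["color"][:,:,::-1])
E
```

```text
t: 6.95
position: [612.6, -16.2, 180.5]
orientation: [0.0, 0.65, 0.76, 0.0]
force: [0.1, 0.6, -0.2]
finger_gap: 39.2
grip_force: 50.6
t: 7.35
position: [626.7, 57.8, 180.2]
orientation: [0.0, 0.649, 0.761, -0.0]
force: [-0.1, 0.1, -0.8]
finger_gap: 39.1
grip_force: 50.6
[-0.03  0.28  1.38 -0.    1.48 -0.19]
(array([ 0.62, -0.05, 16.22]), array([-0.01,  0.01,  0.1 ]))
```

View pics/w2.png

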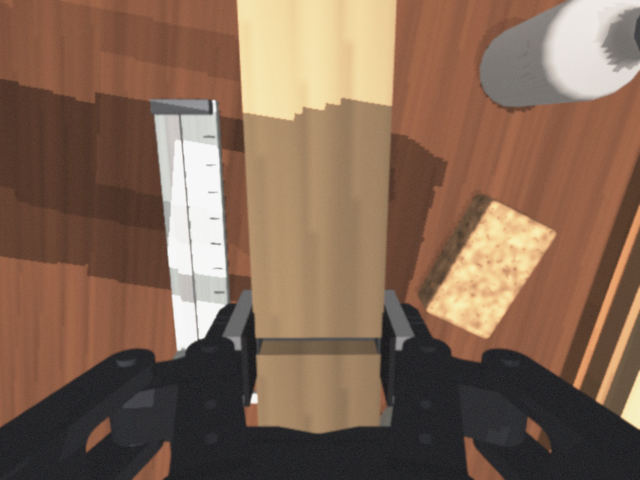

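The wrist view shows the notch at (320,340), midway between the pads. The rest is hidden under the batten, and the glue and sanding block are clear.

```bash
python3 -m creep '[[0.6,0,4,0,0,0,-1],[0,0,4,0,0,0,-1],[0,0,3,0,0,0,-1],[0,0,2,0,0,0,-1],[0,0,1.5,0,0,0,-1],[0,0,0,0,0,0,-1],[0,0,0,0,0,0,-1]]'
python3 - <<'E'
from h import *
from bench import observe,cams
a=cams.get_image("side")["color"];t=cams.get_image("top")["color"]
cv2.imwrite("pics/s3.png",np.hstack([cv2.resize(a[190:310,270:430],(400,300),interpolation=cv2.INTER_CUBIC),cv2.resize(t[135:270,220:400],(400,300),interpolation=cv2.INTER_CUBIC)])[:,:,::-1])
E
```

```text
t: 8.15
position: [626.3, 62.6, 36.2]
orientation: [0.0, 0.65, 0.76, 0.0]
force: [-0.6, -0.5, -0.7]
finger_gap: 39.0
grip_force: 50.7
```

View pics/s3.png

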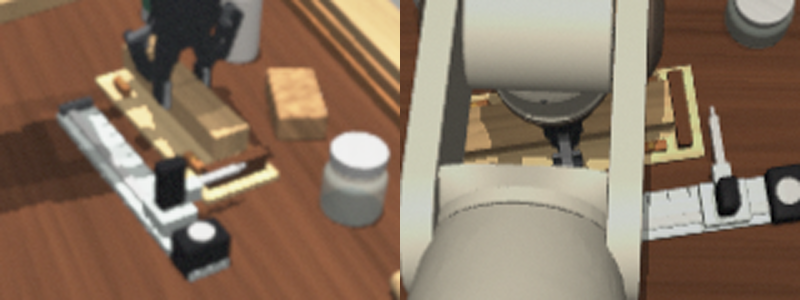

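The batten sits over the lane, parallel to it and just clear of the stop. I'm lowering it slowly.

```bash
python3 -m creep '[[0,0,0.6,0,0,0,-1],[0,0,0.5,0,0,0,-1],[0,0,0.3,0,0,0,-1],[0,0,0.2,0,0,0,-1],[0,0,0.2,0,0,0,-1],[0,0,0.2,0,0,0,-1],[0,0,0,0,0,0,-1],[0,0,0,0,0,0,-1]]'
```

```text
t: 9.05
position: [625.9, 63.1, 15.3]
orientation: [0.0, 0.65, 0.76, -0.0]
force: [-0.1, -0.3, -0.4]
finger_gap: 39.0
grip_force: 50.7
```

```bash
python3 -m creep '[[0,0,0.1,0,0,0,-1],[-0.2,0,0,0,0,0,-1],[-0.2,0,0,0,0,0,-1],[0,0,0,0,0,0,-1]]'; python3 -m creep '[[-0.1,0,0,0,0,0,-1],[-0.1,0,0,0,0,0,-1],[0,0,0,0,0,0,-1]]'
```

```text
t: 9.45
position: [626.5, 59.7, 14.4]
orientation: [-0.0, 0.65, 0.76, 0.001]
force: [0.8, 8.3, -0.3]
finger_gap: 39.3
grip_force: 50.7
t: 9.75
position: [626.5, 59.7, 14.5]
orientation: [-0.001, 0.65, 0.76, 0.001]
force: [-3.0, 24.2, 3.1]
finger_gap: 39.3
grip_force: 51.0
```

```bash
python3 -m creep '[[0.17,0,0.05,0,0,0,-1],[0,0,0,0,0,0,-1],[0,0,0,0,0,0,-0.05],[0,0,0,0,0,0,0.1],[0,0,0,0,0,0,0.3],[0,0,0,0,0,0,0.3],[0,0,0,0,0,0,0.3],[0,0,0,0,0,0,0.3]]'; python3 -m creep '[[0,0,-0.5,0,0,0,0.3],[0,0,-1.5,0,0,0,0.3],[0,0,-3,0,0,0,0.3],[0,0,-4,0,0,0,0.3],[0,0,-4,0,0,0,0.3],[0,0,-4,0,0,0,0.3],[-3,0,0,0,0,0,0.3],[0,0,0,0,0,0,0.3]]'
python3 - <<'E'
from h import *
from bench import observe,cams
s=observe();im=cams.get_image("wrist");np.savez("w4.npz",**im);cv2.imwrite("pics/w4.png",im["color"][:,:,::-1]);print(s['position'])
E
```

```text
t: 10.55
position: [626.5, 58.7, 13.8]
orientation: [0.0, 0.65, 0.76, -0.0]
force: [-0.3, 0.2, 0.1]
finger_gap: 55.4
grip_force: 0.0
t: 11.35
position: [631.9, 26.9, 186.5]
orientation: [0.002, 0.651, 0.759, 0.001]
force: [0.5, -0.3, 0.0]
finger_gap: 55.8
grip_force: 0.0
[631.88945545  26.92552747 186.47083441]
```

View pics/w4.png

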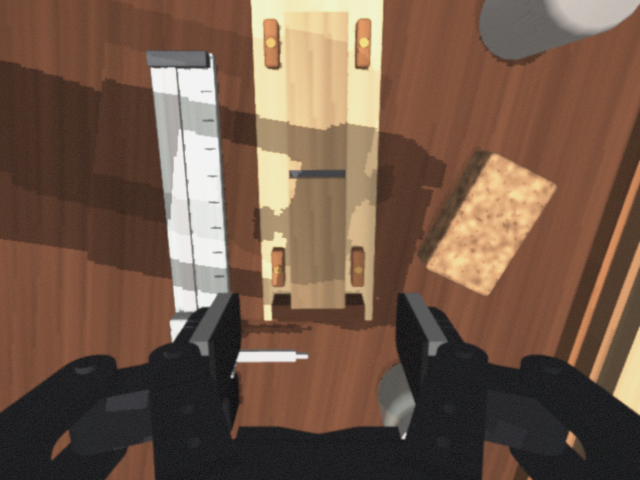

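The batten lies flat between the cleats, with its end at the stop (318,308) and the notch at (318,174). The pointer tip is at (307,357).

```bash
python3 - <<'E'
from h import *
from bench import observe
im=dict(np.load("w4.npz"));t=dict(np.load("top0.npz"));s=observe()
n1=ray(im,[291,174],38)[0];n2=ray(im,[346,173.5],38)[0];n=(n1+n2)/2
e=ray(im,[[288,15],[288.5,305],[346,15],[346,305]],38);a=(e[0]-e[1]+e[2]-e[3])[:2];yaw=np.arctan2(a[1],a[0]);print("yaw",np.degrees(yaw),n,n2-n1)
u=np.array([np.cos(yaw),np.sin(yaw)]);v=np.array([u[1],-u[0]])
tip=ray(im,[307,357],45)[0];tip2=ray(t,[361.3,182.8],45)[0];h2=ray(t,[366.3,218.5],84)[0]
hd=tip[:2]-87*v;print("tip",tip,tip2,"handle",hd,h2[:2],"pull",(n[:2]-tip[:2])@u,(n[:2]-tip2[:2])@u,(n[:2]-h2[:2])@u)
print("tip-notch x",(n[:2]-tip[:2])@v)
print(to(s,(*hd,160),yaw))
E
```

```text
yaw 98.89619835327088 [626.68521091  59.09732701  38.        ] [37.25329195  6.14660085  0.        ]
tip [639.26965382 -77.78253114  45.        ] [640.17912963 -79.12397045  45.        ] handle [553.31625261 -91.23663166] [558.72644928 -86.18368121] pull 137.17933017280097 138.64527787624755 133.02382502907523
tip-notch x 8.734709200368952
(array([-10.6 ,  -9.54,   2.52]), array([ 9.000e-02, -4.000e-02,  8.992e+01]))
```

```bash
python3 -m creep '[[-2.7,-2.4,0,0,0,0,0.6],[-2.7,-2.4,0,0,0,0,0.6],[-2.6,-2.4,0,0,0,0,0.6],[-2.6,-2.3,0,0,0,0,0.6],[0,0,0,0,0,8.2,0.6],[0,0,0,0,0,8.2,0.6],[0,0,0,0,0,8.2,0.6],[0,0,0,0,0,8.2,0.6]]'; python3 -m creep '[[0,0,0,0,0,8.2,0.6],[0,0,0,0,0,8.2,0.6],[0,0,0,0,0,8.2,0.6],[0,0,0,0,0,8.2,0.6],[0,0,0,0,0,8.2,0.6],[0,0,0,0,0,8.2,0.6],[0,0,0,0,0,7.9,0.6],[0,0,0,0,0,0,0.6]]'
python3 - <<'E'
from h import *
from bench import observe,cams
s=observe();im=cams.get_image("wrist");np.savez("w5.npz",**im);cv2.imwrite("pics/w5.png",im["color"][:,:,::-1]);print(s['position'],s['q'],proj(im,[[555,-90,84]]),to(s,(555,-90,46),np.radians(98.9)))
E
```

```text
t: 12.2
position: [553.5, -89.7, 184.0]
orientation: [-0.0, 0.84, 0.543, -0.0]
force: [-0.5, 0.0, -0.4]
finger_gap: 68.3
grip_force: 0.0
t: 13.0
position: [553.5, -89.7, 183.9]
orientation: [-0.0, 0.997, 0.077, -0.0]
force: [-0.2, -0.3, 0.7]
finger_gap: 67.9
grip_force: 0.0
[553.536421   -89.65029419 183.91792327] [-2.97990305e-01  1.41624083e-01  1.54345671e+00  5.88182050e-05
  1.45693333e+00  1.11819435e+00] [[318.62650832 234.75633494]] (array([ 0.14,  0.06, 13.79]), array([-0.01,  0.02, -0.04]))
```

View pics/w5.png

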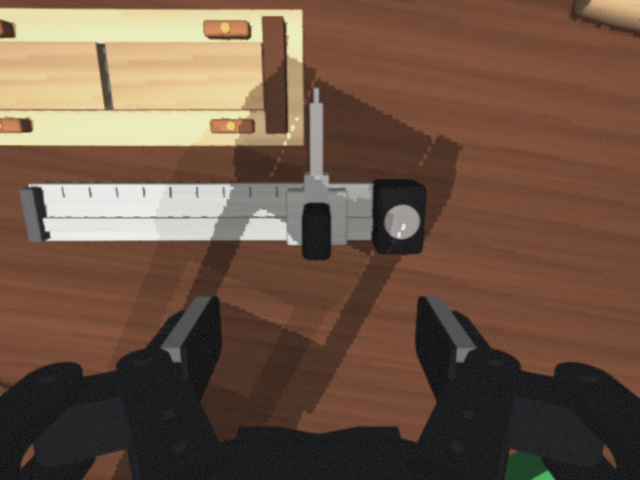

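The wrist view shows the paddle top at (316,234), within 2 mm of the aim. The pointer tip is at (317,90) and the notch at (103,75).

```bash
python3 -m creep '[[0.1,0,4,0,0,0,0.6],[0,0,4,0,0,0,0.6],[0,0,3,0,0,0,0.6],[0,0,1.8,0,0,0,0.6],[0,0,1,0,0,0,0.6],[0,0,0,0,0,0,0.6]]' 80; python3 -m creep '[[0,0,0,0,0,0,0],[0,0,0,0,0,0,-0.4],[0,0,0,0,0,0,-1],[0,0,0,0,0,0,-1],[0,0,0,0,0,0,-1],[0,0,0,0,0,0,-1],[0,0,0,0,0,0,-1],[0,0,0,0,0,0,-1]]' 80
```

```text
t: 13.65
position: [554.2, -89.8, 45.0]
orientation: [-0.0, 0.997, 0.08, -0.001]
force: [-0.2, -0.2, 0.0]
finger_gap: 68.7
grip_force: 0.0
t: 14.45
position: [554.9, -88.5, 47.0]
orientation: [-0.001, 0.997, 0.079, 0.0]
force: [-4.5, 17.4, 14.0]
finger_gap: 16.9
grip_force: 78.8
```

```bash
python3 -m creep '[[0,-0.2,-0.1,0,0,0,-1],[0,-0.4,-0.05,0,0,0,-1],[0,-0.7,0,0,0,0,-1],[0,-0.7,0,0,0,0,-1],[0,0,0,0,0,0,-1]]'
python3 - <<'E'
from h import *
from bench import observe,cams
s=observe();print(s['force'],s['torque'],s['finger_gap'])
t=cams.get_image("top")["color"];a=cams.get_image("side")["color"]
cv2.imwrite("pics/s6.png",np.hstack([cv2.resize(a[190:310,270:430],(400,300),interpolation=cv2.INTER_CUBIC),cv2.resize(t[135:270,220:400],(400,300),interpolation=cv2.INTER_CUBIC)])[:,:,::-1])
E
```

```text
t: 14.95
position: [551.9, -70.2, 47.1]
orientation: [0.0, 0.997, 0.079, 0.0]
force: [7.3, -3.7, -12.3]
finger_gap: 17.0
grip_force: 78.9
[  7.33004301  -3.70161104 -12.33721243] [-0.72367754 -1.2234683  -0.06987007] 17.00828734035151
```

View pics/s6.png

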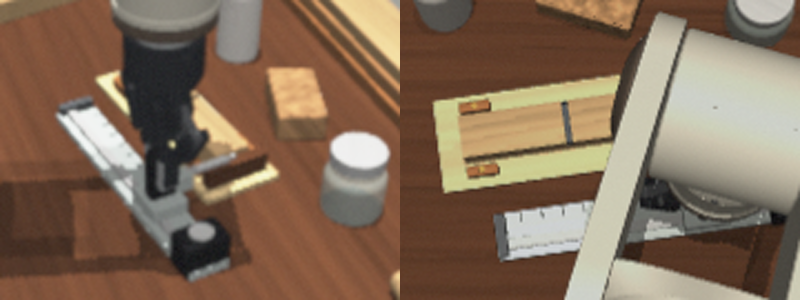

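The pull works: the side view shows the pointer moved along with the slide. I'm continuing.

```bash
python3 -m creep '[[0.05,-0.5,0.1,0,0,0,-1],[0,-1,0,0,0,0,-1],[0,-1,0,0,0,0,-1],[0,-1,0,0,0,0,-1],[0,-1,0,0,0,0,-1],[0,-0.5,0,0,0,0,-1],[0,0,0,0,0,0,-1]]'; python3 -m creep '[[0,-0.5,0,0,0,0,-1],[0,-1,0,0,0,0,-1],[0,-1,0,0,0,0,-1],[0,-1,0,0,0,0,-1],[0,-1,0,0,0,0,-1],[0,-0.5,0,0,0,0,-1],[0,-0.3,0,0,0,0,-1],[0,0,0,0,0,0,-1]]'
python3 - <<'E'
from h import *
from bench import observe,cams
s=observe();u=np.array([np.cos(np.radians(98.9)),np.sin(np.radians(98.9))])
print(s['position'],s['force'],(s['position'][:2]-[554.9,-88.5])@u)
w=cams.get_image("wrist");np.savez("w7.npz",**w);a=cams.get_image("side");np.savez("s7.npz",**a)
cv2.imwrite("pics/w7.png",np.hstack([w["color"][:300,120:520],cv2.resize(a["color"][190:310,270:430],(400,300),interpolation=cv2.INTER_CUBIC)])[:,:,::-1])
E
```

```text
t: 15.75
position: [544.3, -21.3, 47.1]
orientation: [0.001, 0.997, 0.079, 0.0]
force: [-3.6, -9.1, 4.6]
finger_gap: 17.1
grip_force: 81.4
t: 16.55
position: [536.1, 30.6, 47.0]
orientation: [0.001, 0.997, 0.079, 0.0]
force: [-3.0, -11.6, 4.7]
finger_gap: 17.3
grip_force: 81.5
[536.10811067  30.56293816  47.02579284] [ -2.97302278 -11.63490037   4.66061672] 120.53670486207052
```

View pics/w7.png

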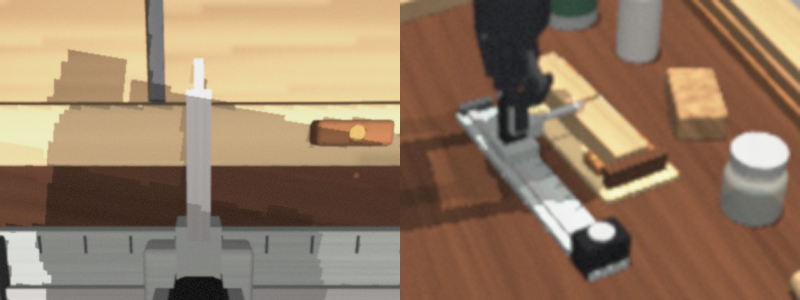

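The wrist crop shows the pointer tip at (198,60) and the notch at (154,60), so in full-image pixels they are (318,60) and (274,60).

```bash
cat > m.py <<'E'
from h import *
import sys
u=np.array([np.cos(np.radians(98.9)),np.sin(np.radians(98.9))])
def meas(im):
    g=cv2.cvtColor(im["color"],cv2.COLOR_RGB2HSV).astype(int);out=[]
    for r in (20,30,40,66,72,80,86):
        S,V=g[r,:,1],g[r,:,2]
        grey=np.nonzero((S<45)&(np.arange(640)>230)&(np.arange(640)<360))[0]
        notch=[c for c in grey if V[c]<150];tip=[c for c in grey if V[c]>=150]
        print(r,[ (min(x),max(x),len(x)) if x else None for x in(notch,tip)])
if __name__=="__main__":
    im=dict(np.load("w7.npz"));meas(im)
    T=im["cam_to_world"];print(T[:3,3])
    for zt in (43.5,46): print((ray(im,[274,60],38)[0]-ray(im,[318,62],zt)[0])[:2]@u)
    n=ray(im,[274,60],38)[0];print(n, ray(im,[318,62],45)[0])
E
python3 m.py
```

```text
20 [(np.int64(268), np.int64(282), 15), None]
30 [(np.int64(268), np.int64(282), 15), None]
40 [(np.int64(269), np.int64(282), 14), (np.int64(283), np.int64(283), 1)]
66 [(np.int64(269), np.int64(283), 15), (np.int64(314), np.int64(323), 10)]
72 [(np.int64(270), np.int64(283), 14), (np.int64(314), np.int64(323), 10)]
80 [(np.int64(270), np.int64(283), 14), (np.int64(314), np.int64(323), 10)]
86 [(np.int64(270), np.int64(284), 15), (np.int64(314), np.int64(323), 10)]
[600.98161022  41.21320087 190.30401499]
14.673619884500592
14.667201072777708
[618.56423547  58.43749539  38.        ] [619.40066453  43.71992959  45.        ]
```

```bash
python3 -m creep '[[0,-0.5,0,0,0,0,-1],[0,-0.6,0,0,0,0,-1],[0,-0.3,0,0,0,0,-1],[0,0,0,0,0,0,-1],[0,0,0,0,0,0,-1],[0,0,0,0,0,0,-1]]'
python3 - <<'E'
from m import *
from bench import cams,observe
im=cams.get_image("wrist");np.savez("w8.npz",**im);meas(im);s=observe();print((s['position'][:2]-[536.1,30.56])@u,s['force'])
E
```

```text
t: 17.25
position: [534.0, 44.0, 47.1]
orientation: [0.001, 0.997, 0.078, 0.0]
force: [-3.0, -12.1, 4.5]
finger_gap: 17.2
grip_force: 81.5
20 [(np.int64(308), np.int64(323), 16), None]
30 [(np.int64(308), np.int64(323), 16), None]
40 [(np.int64(309), np.int64(324), 16), None]
66 [(np.int64(308), np.int64(324), 6), (np.int64(313), np.int64(323), 11)]
72 [(np.int64(309), np.int64(312), 4), (np.int64(313), np.int64(324), 12)]
80 [(np.int64(309), np.int64(324), 5), (np.int64(313), np.int64(323), 11)]
86 [(np.int64(309), np.int64(324), 5), (np.int64(313), np.int64(323), 11)]
13.584020853175497 [ -3.43234616 -12.6783389    4.94039877]
```

```bash
python3 -m creep '[[0,-0.06,0,0,0,0,-1],[0,0,0,0,0,0,-1],[0,0,0,0,0,0,-1],[0,0,0,0,0,0,-1],[0,0,0,0,0,0,-1]]'
python3 - <<'E'
from m import *
from bench import cams,observe
im=cams.get_image("wrist");meas(im);print(observe()['qd'].round(4))
for c in (316.5,318.5): print(c,(ray(im,[c,75],38)[0]-ray(im,[318.3,75],44.5)[0])[:2]@u)
# batten end vs stop and parallelism: notch tilt above; bystanders unchanged in top view
t=cams.get_image("top")["color"].astype(int);t0=np.load("top0.npz")["color"].astype(int)
d=np.abs(t-t0).max(2)>60
for n,(x0,y0,x1,y1) in dict(plain=(120,165,165,270),block=(278,108,335,155),glue=(220,105,255,152),jar=(362,115,402,160),hammer=(430,140,568,185),driver=(200,305,308,340),tin=(160,128,210,175)).items(): print(n,d[y0:y1,x0:x1].mean().round(3))
E
```

```text
t: 17.8
position: [533.9, 44.5, 47.0]
orientation: [0.001, 0.997, 0.078, 0.0]
force: [-2.6, -12.9, 6.0]
finger_gap: 16.9
grip_force: 81.5
20 [(np.int64(310), np.int64(325), 16), None]
30 [(np.int64(310), np.int64(325), 16), None]
40 [(np.int64(310), np.int64(325), 16), None]
66 [(np.int64(310), np.int64(325), 5), (np.int64(313), np.int64(323), 11)]
72 [(np.int64(311), np.int64(325), 4), (np.int64(313), np.int64(323), 11)]
80 [(np.int64(311), np.int64(325), 4), (np.int64(313), np.int64(323), 11)]
86 [(np.int64(311), np.int64(325), 4), (np.int64(313), np.int64(323), 11)]
[ 0.0001 -0.0015  0.0013  0.0005 -0.      0.0004]
316.5 0.5837318131548067
318.5 -0.09026774040954431
plain 0.0
block 0.0
glue 0.0
jar 0.0
hammer 0.003
driver 0.739
tin 0.0
```

```bash
python3 -c "from bench import workorder;print(workorder.job_done())"
```

```text
the job is handed in; nothing more can be done
None
```

The notched batten lies flat in the rest against the end stop, and the arm is still holding the slide with its pointer over the notch, within about 0.5 mm in the last wrist image. I handed the job in at about 18 s. The other loose items checked in the last top image had not moved, apart from the screwdriver, which that view could not confirm; I took it to be hidden by the arm.

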